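Register a milling blank on the drilling stand

TASK

Lift the milling blank out of the green pan, set it flat on the drilling stand's table in front of the drill head and let go of it. Then push it in under the head until its long side lies flush along the fence and its right-hand end is up against the end stop, square and touching both. Leave the dental cast in the pan, do not knock the drill head, and leave the bottle, the small green dish and the binder clip where they stand.

Things in the scene. Friction and masses are not known exactly. Their poses are not given: they have to be found in the camera images.
- blank: Milling blank: white rectangular bar with two small dark dots on top, 80 mm long (its x), 30 mm wide (its y), 25 mm high, 0.1 to 0.2 kg. Origin at the centre of its underside, z up. It lies flat on the floor of the pan, long side roughly across the pan's short way.
- blank_mid (a point): Centre of the blank, 12.5 mm above its underside.
- pan: Loose green open pan, outside 154 mm (its x) by 222 mm (its y) at the rim, 60 mm high, flared walls; the flat inside of the floor measures about 130 x 196 mm and is 2 mm above the worktop. Origin at the centre of its underside. The blank lies in its -y half, the cast in its +y half.
- cast: Yellow stone dental cast, 56 x 58 x 32 mm, origin at the centre of its underside. It stays in the pan.
- stand: Bench drilling stand, fixed. Frame: x to its back (away from the robot), y to its left, z up; origin at worktop height under the middle of the fence's front face. Flat aluminium table, top 20 mm above the origin, x = -195 to +100 mm, y = -85 to +85 mm. A column stands behind the fence at x = 51 to 85 mm.
- fence (a point): Middle of the foot of the fence's front face, at table height. The fence is a straight steel bar along the stand's y, 150 mm long, 22 mm high above the table, 12 mm thick; its front face (stand x = 0) faces the robot. The registered blank's middle is 15 mm in front of it (-x). Fixed tall stacks of pans stand left of the stand's back, from about world x > 0.64, y > 0.11 m: keep the hand clear.
- drill_head: Fixed head on the column, same frame as the stand. It overhangs x = -42 to +100 mm, y = -65 to +65 mm, underside 185 mm above the table; a 28 mm chuck at x = -12, y = 0 hangs 30 mm lower, with a thin bit 15 mm below it that is not solid. An upright gripper cannot get in below; a tool tilted about 30 degrees, fingers pointing in towards the fence, can.
- end_stop: Fixed steel block on the table at the right part of the fence, elsewhere along it each time; axes parallel to the stand's. Origin at table height on its stop face (facing +y, left), at the fence's face. It runs 44 mm towards the robot (-x), is 14 mm thick (to -y), 22 mm high, plus a 6 mm screw head. The registered blank touches this face: its middle is then 40 mm to the left (+y).
- bottle: Bystander: white bottle with a red cap, 47 mm across, 100 mm high, on the worktop to the right of the stand. Origin at the centre of its base.
- dappen: Bystander: small green dappen dish, 35 mm across, 24 mm high, on the worktop to the right of the stand. Origin at the centre of its base.
- clip: Bystander: black binder clip, 30 x 24 x 28 mm, on the worktop to the left of the pan. Origin at the centre of its underside.
Not all that is in view belongs to the job. Of the things like the cast, leave any that is black, grey or white; of the rest the larger one is meant.

How it is judged:
By the outcome, as a careful person would: the job done as asked, in the order asked, and still so for the second after the job is handed in, with the robot touching nothing.
It also fails if it takes over 64 s, if anything falls off the work surface, if the arm or the gripper's body presses on something with over 40 N, if the wrist force passes 120 N, or if a joint passes its speed limit or range.

ROBOT

A 6-joint arm with a two-finger parallel gripper is mounted at the origin on a cart in front of the work surface, level with it; the furniture and walls round the work are solid. World frame = base frame: x ahead of the robot, y to its left, z up, the work surface at z = 0. Lengths are in m, angles in rad, forces in N, time in s.
With the tool pointing down it reaches from about 0.35 to 0.975 m from the base axis. Payload 4.9 kg.
Tool frame: the origin (TCP) lies midway between the tips of the shut fingers; the grasp point (between the pads) lies 19 mm behind it; z points along the fingers, y is the line along which they close (so a half turn about z gives the same grasp; the last joint's range is limited). The gripper opens to 85 mm and grips with 20 to 120 N. Pads are 22 mm wide; open, the fingers measure 114 mm over their backs; the gripper's body (76 mm by 85 mm) begins 54 mm behind the grasp point. The pads swing forward as they close: fully open they stand 13 mm farther back than shut.
Start: joints at [1.223, 0.053, 1.613, -0, 1.476, -0.119], TCP at [0.142, 0.609, 0.231] pointing down, gripper open.
Joint ranges: [-3.01, 3.01], [-1.01, 2.22], [0.06, 2.58], [-1.02, 4.17], [0.09, 2.62], [-3.14, 3.14]. Speed limits (rad/s): [2.57, 2.57, 3.14, 3.14, 3.14, 3.14].

INTERFACE

Orientations are given as a unit quaternion [w, x, y, z].
In Python, from plant import manip gives the robot as it stands.
- The arm moves only by the tool move_arm, never from a script. Its argument "increments" is one flat list of numbers, 5 for each row, row after row: the shift along the tool's x, y, z in mm, then the turn about the tool's z in rad, then the opening, from 0 (shut) to 1 (fully open). In form: [tx, ty, tz, spin, jaw, tx, ty, tz, spin, jaw, ...]. A call has 1 to 8 rows; each row shifts and turns the commanded pose from where the row before left it, along the tool's axes as they then stand; what a row does not reach is not made up. A row lasts 1/12 s, in which the tool goes at most 41.7 mm and 7.16 degrees, less where a joint would pass 70% of its speed; a pose out of reach is approached as far as the arm can. A call with a gripper value outside its range is refused whole. The fingers move at their own pace and stop on an object; the grip force is fixed at half the most. Time passes only in rows, so rows that do not move let the fingers close. It gives the time, the measured TCP pose, the force, the opening and the grip force at its end, in the units of the state.
- manip.state(): the state, without advancing time (a new reading comes with each control period).
- manip.grab_frame(name): name is "side" or "top"; returns a dict with "image" (400x640x3 uint8, blue, green, red), "fov_y" (degrees; the focal length in pixels is half the picture's height over the tangent of half this angle, whatever the lens; pixels are square), "cx", "cy" (the principal point, pixels), "eye" and "rotation" of the camera in the world. Camera axes: x right, y down, z forward; pixel columns grow to the right and rows downward; lengths in m; the calibration is good to about 2 mm. A picture is of the moment at which its call begins. There is no depth.
- manip.job_done(): hands the job in; it is judged then, once.
The state is a dict: "time": time; "joint_pos": joint angles; "joint_vel": joint speeds; "joint_efforts": joint torques, N m; "tool_pos": TCP position; "tool_rot": TCP orientation; "contact_force": force on the tool from outside, world axes, zero at the start; "ft_torque": the same for the moment, N m; "gripper_width": opening from 0.0 (shut) to 1.0 (fully open); "grasp_force": force on a finger pad.
Only numpy, scipy, OpenCV 4.12 (cv2) and the standard library are available. Lean on these libraries where they do the work, as an engineer would, in place of code of your own. Each camera call takes 0.05 s, during which the arm holds its last target. There are 200 camera calls.

## Working session

There is one attempt and no reset: what is moved stays moved. The work goes in short steps, Python scripts to look and compute and a tool call to move; the robot and the scene stay as the last step left them, time stands still between calls to the robot, and variables do not carry over. Pictures are saved under pics/ and viewed, at most 10 in all, crops included, and the job is handed in when it is done.

Besides the shell and the picture viewer there is one more tool, called after "Call:" as name(argument=value, ...) on one line, values as JSON. move_arm: Moves the arm, as the interface text tells. Its arguments: {"type":"object","properties":{"increments":{"type":"array"}},"required":["increments"]}

```bash
mkdir -p pics; ls; python3 - <<'E'
from plant import manip
import cv2
for n in("side","top"):
    f=manip.grab_frame(n); cv2.imwrite(f"pics/{n}0.png",f["image"])
    print(n,{k:(v.tolist() if hasattr(v,'tolist') else v) for k,v in f.items() if k!="image"})
s=manip.state();print(s)
E
```

```text
pics
side {'fov_y': 56.28269167000445, 'cx': 312.7790337588584, 'cy': 194.86019465971307, 'eye': [0.4352614029641444, 0.9791439598395331, 0.8037840180685184], 'rotation': [0.01954507604293439, -0.06775668960413327, 0.9065936455796706, -0.4160708867620128]}
top {'fov_y': 54.0513801636997, 'cx': 322.88249174276564, 'cy': 199.77326811250043, 'eye': [0.29540653749650503, 0.07140758063061889, 1.22742804598426], 'rotation': [-0.08215865992477728, 0.7215085318325712, -0.6831755823119998, 0.07711366172625987]}
{'time': 0.1, 'joint_pos': array([ 1.22297576e+00,  5.33029633e-02,  1.61416265e+00, -2.19227536e-05,
        1.47600009e+00, -1.18986867e-01]), 'joint_vel': array([-1.06964816e-03, -2.68735190e-03, -3.03161528e-03, -1.95447068e-04,
       -1.31292839e-03, -7.10599450e-05]), 'joint_efforts': array([ 1.12782753e-03, -3.94909823e+01, -3.71360672e+01, -2.48477113e-05,
        3.85707506e-03, -6.87519076e-06]), 'tool_pos': array([0.14157912, 0.60817116, 0.23017489]), 'tool_rot': array([-2.05992897e-04,  1.14166278e-01,  9.93461214e-01, -9.13650769e-04]), 'contact_force': array([ 0.18213115, -1.03585271, -0.75670095]), 'ft_torque': array([ 0.02876218,  0.03577085, -0.0296456 ]), 'grasp_force': 0.0, 'gripper_width': 1.001410454649364}
```

View pics/side0.png

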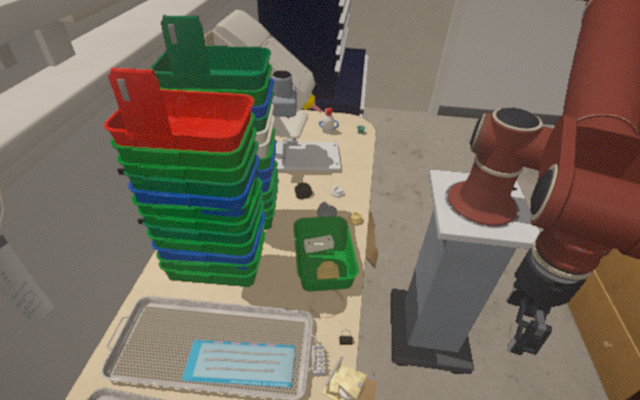

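View pics/top0.png

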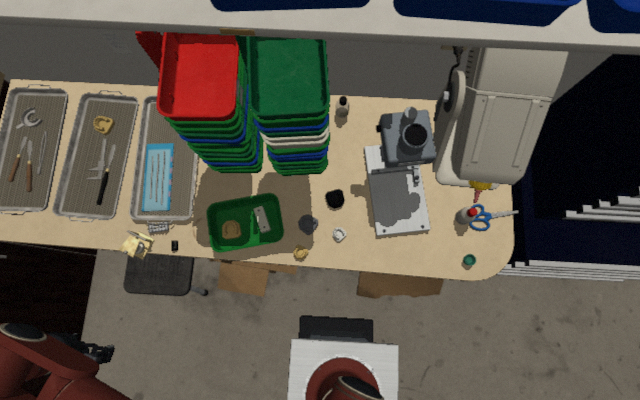

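The top view shows the pan at about (245,222), with the white bar at (262,219) and the yellow cast at (231,229). The stand's table is at (397,190), with the head at (408,135). Candidates for the blank are the white bar with dots in the pan at (262,219) and, much less likely, the white ring at (339,235). By the description it's the bar in the pan. I'll check it in a close crop.

```bash
cat > h.py <<'E'
import numpy as np, cv2
from plant import manip
from scipy.spatial.transform import Rotation as R
def cam(f):
    q=f["rotation"]; return R.from_quat(q,scalar_first=True).as_matrix(), np.array(f["eye"]), 200/np.tan(np.radians(f["fov_y"])/2)
def px2w(f,u,v,z):
    M,e,F=cam(f); d=M@np.array([(u-f["cx"])/F,(v-f["cy"])/F,1]); return e+d*(z-e[2])/d[2]
def w2px(f,p):
    M,e,F=cam(f); c=M.T@(np.array(p)-e); return np.array([c[0]/c[2]*F+f["cx"],c[1]/c[2]*F+f["cy"]])
E
python3 - <<'E'
from h import *
f=manip.grab_frame("top");g=manip.grab_frame("side")
M,e,F=cam(f);print(M.round(3));print(cam(g)[0].round(3))
for n,fr,(u,v) in(("top",f,(262,219)),("top",f,(231,229)),("top",f,(397,190)),("side",g,(319,243)),("side",g,(328,270)),("side",g,(312,157)),("top",f,(340,370)),("top",f,(100,350))): print(n,u,v,px2w(fr,u,v,0.02).round(3))
print(w2px(f,manip.state()["tool_pos"]),w2px(g,manip.state()["tool_pos"]))
print(w2px(f,[0,0,0]),w2px(g,[0,0,0]))
c=lambda im,x0,y0,w,h,s:cv2.resize(im[y0:y0+h,x0:x0+w],None,fx=s,fy=s,interpolation=cv2.INTER_CUBIC)
a=c(f["image"],200,185,100,75,4);b=c(f["image"],355,130,100,125,4)
cc=c(g["image"],280,200,100,100,4);d=c(g["image"],265,120,100,75,4)
o=np.zeros((600,800,3),np.uint8)
o[:300,:400]=a;o[300:600,:400]=c(g["image"],285,210,80,60,5)[:300];o[:500,400:]=b
cv2.imwrite("pics/crop1.png",o)
E
```

```text
[[ 0.055 -0.973  0.224]
 [-0.999 -0.053  0.013]
 [-0.001 -0.224 -0.975]]
[[-0.99  -0.107  0.092]
 [-0.139  0.645 -0.752]
 [ 0.021 -0.757 -0.653]]
top 262 219 [0.5   0.274 0.02 ]
top 231 229 [0.464 0.368 0.02 ]
top 397 190 [ 0.617 -0.146  0.02 ]
side 319 243 [0.5   0.278 0.02 ]
side 328 270 [0.465 0.367 0.02 ]
side 312 157 [ 0.578 -0.131  0.02 ]
top 340 370 [0.074 0.011 0.02 ]
top 100 350 [0.09 0.71 0.02]
[ 97.19632795 342.78090127] [510.02976442 329.99175225]
[342.45120206 396.32756406] [481.3074322  202.13819476]
```

View pics/crop1.png

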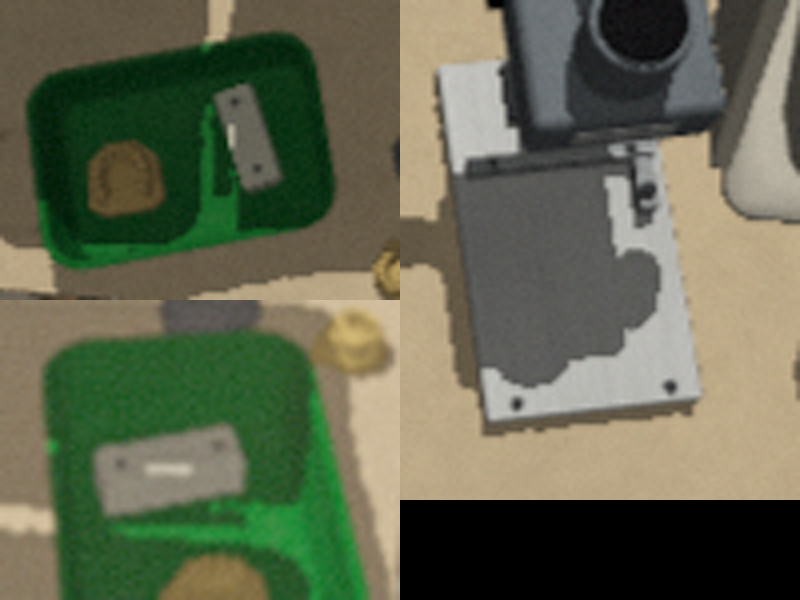

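The crop shows the white bar with two dots: top view about (261,218), dots at (258.6,209.9) and (263.9,226.9). The yellow cast is beside it. The fence runs from (372,174) to (412,171), and the end stop is at about (414,179), on the right part of the fence.

```bash
python3 - <<'E'
from h import *
f=manip.grab_frame("top");g=manip.grab_frame("side")
def T(x,y,x0,y0,s): return (x+.5)/s-.5+x0,(y+.5)/s-.5+y0
P=lambda fr,x,y,x0,y0,s,z: px2w(fr,*T(x,y,x0,y0,s),z)
print("blank top corners/dots")
for p in [(214,95),(248,84),(281,181),(246,192),(235,101),(257,169)]: print(P(f,*p,200,185,4,.027).round(4))
print("blank side corners/dots top face")
for p in [(95,446-300),(234,426-300),(247,467-300),(106,493-300),(121,464-300),(218,445-300)]: print(P(g,*p,285,210,5,.027).round(4))
print("stand NL NR FL, screws")
for p in [(88,415),(297,396),(40,67),(117,403),(271,386)]: print(P(f,*p,355,130,4,.02).round(4))
print("fence top front L, R; stop top corner NL,NR")
for p in [(68,174),(230,163),(234,216),(258,220),(248,190)]: print(P(f,*p,355,130,4,.042).round(4))
print("pan rim")
for p in [(30,85),(300,35),(333,215),(65,268)]: print(P(f,*p,200,185,4,.06).round(4))
c=lambda im,x0,y0,w,h,s:cv2.resize(im[y0:y0+h,x0:x0+w],None,fx=s,fy=s,interpolation=cv2.INTER_CUBIC)
o=np.zeros((600,800,3),np.uint8)
a=c(g["image"],255,125,100,60,8)[:480];o[:480]=a
o[480:600]=c(f["image"],370,160,100,15,8)
a=c(f["image"],365,160,66,40,12)[:,:792]
cv2.imwrite("pics/crop2.png",np.vstack([c(g["image"],265,130,90,50,8)[:,:720],c(f["image"],365,164,72,20,10)[:,:720]]))
E
```

```text
blank top corners/dots
[0.5313 0.3039 0.027 ]
[0.5415 0.2782 0.027 ]
[0.4666 0.2459 0.027 ]
[0.4566 0.2721 0.027 ]
[0.5274 0.2871 0.027 ]
[0.4749 0.2652 0.027 ]
blank side corners/dots top face
[0.5436 0.2755 0.027 ]
[0.4683 0.2479 0.027 ]
[0.458  0.2776 0.027 ]
[0.5323 0.3086 0.027 ]
[0.5273 0.2865 0.027 ]
[0.4757 0.2638 0.027 ]
stand NL NR FL, screws
[ 0.4747 -0.0843  0.02  ]
[ 0.4984 -0.246   0.02  ]
[ 0.7582 -0.0384  0.02  ]
[ 0.4853 -0.1066  0.02  ]
[ 0.5052 -0.2259  0.02  ]
fence top front L, R; stop top corner NL,NR
[ 0.6617 -0.0612  0.042 ]
[ 0.6777 -0.1886  0.042 ]
[ 0.6345 -0.1918  0.042 ]
[ 0.6322 -0.2106  0.042 ]
[ 0.6563 -0.2028  0.042 ]
pan rim
[0.5249 0.4381 0.06  ]
[0.5752 0.2361 0.06  ]
[0.4385 0.2001 0.06  ]
[0.3883 0.3955 0.06  ]
```

View pics/crop2.png

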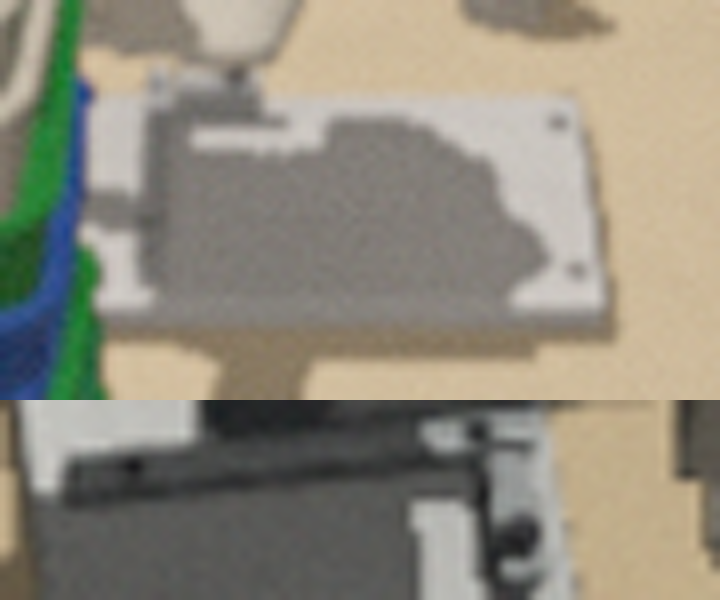

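```bash
python3 - <<'E'
from h import *
from scipy.optimize import least_squares
f=manip.grab_frame("top");g=manip.grab_frame("side")
def T(x,y,x0,y0,s): return np.array([(x+.5)/s-.5+x0,(y+.5)/s-.5+y0])
obs=[(f,(-.195,.085,.02),T(88,415,355,130,4)),(f,(-.195,-.085,.02),T(297,396,355,130,4)),(f,(.1,.085,.02),T(40,67,355,130,4)),
(g,(-.195,-.085,.02),T(575,97,265,130,8)),(g,(-.195,.085,.02),T(606,300,265,130,8)),
(f,(0,.075,.042),T(66,502-400,365,164,10)),(f,(.012,.075,.042),T(68,462-400,365,164,10))]
W=lambda p,q:(p[0]+np.cos(p[2])*q[0]-np.sin(p[2])*q[1],p[1]+np.sin(p[2])*q[0]+np.cos(p[2])*q[1],q[2])
r=least_squares(lambda p:np.concatenate([w2px(o[0],W(p,o[1]))-o[2] for o in obs]),[.67,-.125,.15],loss="soft_l1")
print(r.x,np.degrees(r.x[2]));print(r.fun.reshape(-1,2).round(2))
p=r.x
def S(w): d=np.array(w[:2])-p[:2];c,s=np.cos(p[2]),np.sin(p[2]);return (c*d[0]+s*d[1],-s*d[0]+c*d[1])
for q in [(482,470-400),(490,600-400),(520,535-400)]: print("stop",np.round(S(px2w(f,*T(*q,365,164,10),.042)),4))
for q in [(234,216),(258,220)]: print("stop near",np.round(S(px2w(f,*T(*q,355,130,4),.042)),4))
c=lambda im,x0,y0,w,h,s:cv2.resize(im[y0:y0+h,x0:x0+w],None,fx=s,fy=s,interpolation=cv2.INTER_CUBIC)
a=c(g["image"],440,100,200,150*2-40,2); cv2.convertScaleAbs(a,a,1.6,20)
b=c(f["image"],0,300,150,100,3)
o=np.zeros((540,800,3),np.uint8);o[:520,:400]=a;o[:300,400:]=b[:,:400]
st=c(f["image"],365,164,80,48,5)
o[300:540,400:]=st
cv2.imwrite("pics/crop3.png",o)
E
```

```text
[ 0.67581994 -0.13516604  0.16683081] 9.558701521880657
[[-0.24  1.7 ]
 [ 1.72  0.35]
 [-1.11 -0.68]
 [ 0.45 -0.34]
 [ 0.25  0.66]
 [ 0.49 -1.14]
 [-0.24 -0.76]]
stop [-0.0078 -0.0548]
stop [-0.0501 -0.0504]
stop [-0.0302 -0.0632]
stop near [-0.0502 -0.049 ]
stop near [-0.0555 -0.0672]
```

View pics/crop3.png

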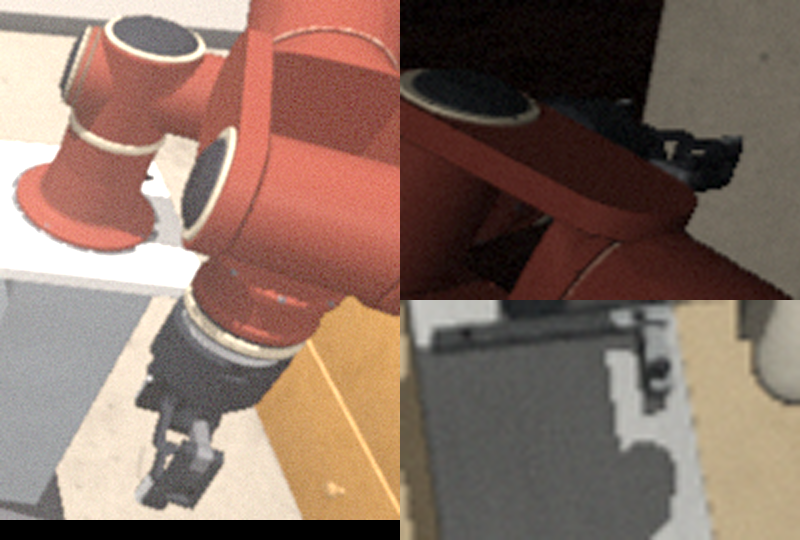

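The crop shows the gripper hanging under a wide red wrist: the flange ring is at about crop (240,335), and the fingertips are at (140–200,490). The stop's near corner is about 50 mm in front of the fence fit, so the fence is really about 4 mm nearer than fitted.

```bash
python3 - <<'E'
from h import *
g=manip.grab_frame("side");t=manip.state()["tool_pos"]
for k in (-.013,0,.073,.12,.16,.2,.25,.3):
    p=t+[0,0,k];u=w2px(g,p);u2=w2px(g,p+cam(g)[0][:,0]*.05);print(k,((u-[440,100])*2).round(),((u2-u)*2).round(1))
s=manip.state();M=R.from_quat(s["tool_rot"],scalar_first=True).as_matrix();print(M.round(3))
E
```

```text
-0.013 [135. 468.] [59.  0.]
0 [140. 460.] [59.8  0. ]
0.073 [175. 411.] [64.7  0. ]
0.12 [200. 374.] [68.3  0. ]
0.16 [224. 340.] [71.8  0. ]
0.2 [251. 302.] [75.6  0. ]
0.25 [288. 249.] [80.9  0. ]
0.3 [331. 188.] [87.  0.]
[[-0.974  0.227 -0.   ]
 [ 0.227  0.974 -0.   ]
 [-0.    -0.    -1.   ]]
```

Call:
move_arm(increments=[-26.5,-15.1,0,0,0.6,-26.5,-15.1,0,0,0.6,-26.5,-15.1,0,0,0.6,-26.5,-15.1,0,0,0.6,-26.5,-15.1,0,0,0.6,-26.5,-15.1,0,0,0.6,-26.5,-15.1,0,0,0.6,-26.5,-15.1,0,0,0.6])

```text
time: 1.12
tool_pos: [0.3217, 0.4419, 0.2315]
tool_rot: [0.0, 0.114, 0.993, 0.0]
contact_force: [0.3, 0.1, -0.9]
gripper_width: 0.601
grasp_force: 0.0
```

Call:
move_arm(increments=[-26.5,-15.1,0,0,0.6,-26.5,-15.1,0,0,0.6,-26.5,-15.1,0,0,0.6,-26.5,-15.1,0,0,0.6,-26.5,-15.1,0,0,0.6,-26.5,-15.1,0,0,0.6,-26.5,-15.1,0,0,0.6,-26.5,-15.1,0,0,0.6])

```text
time: 1.78
tool_pos: [0.5009, 0.276, 0.2315]
tool_rot: [0.0, 0.114, 0.993, 0.0]
contact_force: [0.3, 0.0, -0.5]
gripper_width: 0.598
grasp_force: 0.0
```

Call:
move_arm(increments=[0,0,16,-0.1055,0.6,0,0,16,-0.1055,0.6,0,0,16,-0.1055,0.6,0,0,16,-0.1055,0.6,0,0,16,-0.1055,0.6,0,0,16,-0.1055,0.6,0,0,0,0,0.6])

```text
time: 2.37
tool_pos: [0.4976, 0.2763, 0.1313]
tool_rot: [-0.003, -0.201, 0.979, -0.001]
contact_force: [-0.7, 0.4, -1.0]
gripper_width: 0.603
grasp_force: 0.0
```

Call:
move_arm(increments=[0,0,25,0,0.6,0,0,25,0,0.6,0,0,25,0,0.6,0,0,20,0,0.6,0,0,0,0,0.6])

```text
time: 2.78
tool_pos: [0.497, 0.276, 0.0364]
tool_rot: [-0.004, -0.199, 0.98, -0.001]
contact_force: [-0.9, -0.5, -0.1]
gripper_width: 0.6
grasp_force: 0.0
```

```bash
python3 - <<'E'
from h import *
g=manip.grab_frame("side");f=manip.grab_frame("top");s=manip.state()
print(s["tool_pos"],s["joint_pos"].round(3))
c=lambda im,x0,y0,w,h,s:cv2.resize(im[y0:y0+h,x0:x0+w],None,fx=s,fy=s,interpolation=cv2.INTER_CUBIC)
cv2.imwrite("pics/p1.png",np.hstack([cv2.convertScaleAbs(c(g["image"],275,160,100,130,4),None,1.5,10),c(f["image"],200,150,100,130,4)]))
E
```

```text
[0.49997429 0.27726594 0.04072645] [ 0.376  0.123  1.877  0.     1.142 -1.597]
```

View pics/p1.png

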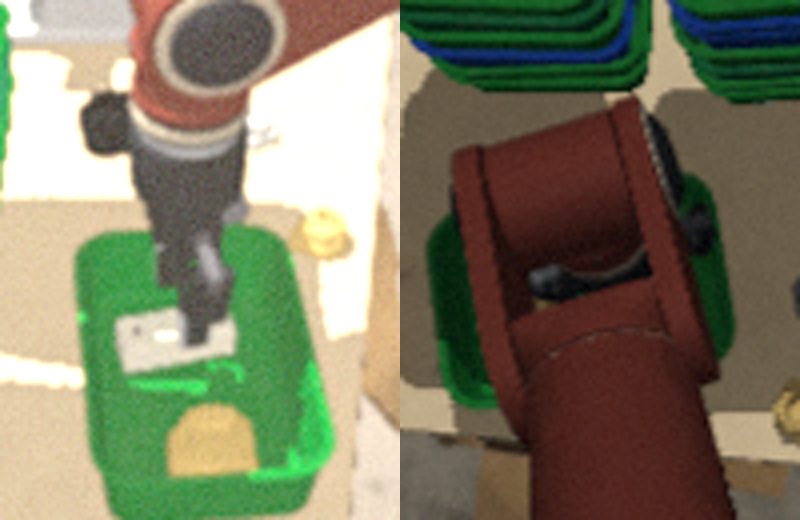

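The side view shows the fingers straddling the bar, with the near finger at crop (205,330). The forward offset fits the jaw's slant. There is also a black knob on the gripper's −y side, so +tool y should face the head. I'm going down and gripping now.

Call:
move_arm(increments=[0,0,18,0,0.6,0,0,16,0,0.6,0,0,0,0,0.6,0,0,0,0,0.6,0,0,0,0,0.6])

```text
time: 3.3
tool_pos: [0.5013, 0.2777, 0.0085]
tool_rot: [0.002, -0.201, 0.98, 0.0]
contact_force: [-0.1, -0.2, -0.2]
gripper_width: 0.601
grasp_force: 0.0
```

Call:
move_arm(increments=[0,0,0,0,0,0,0,0,0,0,0,0,0,0,0,0,0,0,0,0,0,0,0,0,0,0,0,0,0,0])

```text
time: 3.8
tool_pos: [0.5013, 0.2776, 0.0081]
tool_rot: [0.001, -0.201, 0.98, 0.0]
contact_force: [-0.2, -0.6, 6.0]
gripper_width: 0.337
grasp_force: 60.8
```

Call:
move_arm(increments=[0,0,-15,0,0,0,0,-25,0,0,0,0,-30,0,0,0,0,-30,0,0,0,0,-25,0,0,0,0,0,0,0])

```text
time: 4.3
tool_pos: [0.5033, 0.2786, 0.138]
tool_rot: [0.005, -0.201, 0.98, 0.001]
contact_force: [1.6, 0.6, 0.8]
gripper_width: 0.335
grasp_force: 60.0
```

```bash
cat >> h.py <<'E'
def go(p,ang=None):
    "tool-axes shift in mm to world p (3), and spin to bring tool y to world angle ang deg"
    s=manip.state();M=R.from_quat(s["tool_rot"],scalar_first=True).as_matrix();a=np.degrees(np.arctan2(M[1,1],M[0,1]))
    print("pos",s["tool_pos"].round(4),"yang",a.round(2),"zaxis",M[:,2].round(3),"F",s["contact_force"].round(1),"J",s["joint_pos"].round(3))
    print("shift",(M.T@(np.array(p)-s["tool_pos"])*1e3).round(1), "" if ang is None else np.radians(a-ang).round(3))
ST=[.672,-.135,np.radians(9.3)]
def sw(x,y,z):
    c,s=np.cos(ST[2]),np.sin(ST[2]);return [ST[0]+c*x-s*y,ST[1]+s*x+c*y,z]
def ws(p):
    c,s=np.cos(ST[2]),np.sin(ST[2]);d=np.array(p[:2])-ST[:2];return np.array([c*d[0]+s*d[1],-s*d[0]+c*d[1]])
E
python3 -c "
from h import *
print(sw(-.12,-.008,.12));go(sw(-.12,-.008,.13),9.3)"
```

```text
[np.float64(0.55487014460001), np.float64(-0.1622873042636578), 0.12]
pos [0.5033 0.2786 0.138 ] yang 113.16 zaxis [ 0.01   0.004 -1.   ] F [1.6 0.6 0.8] J [ 0.376  0.004  1.823  0.     1.304 -1.599]
shift [ 126.  -425.7    6.7] 1.813
```

Call:
move_arm(increments=[8.4,-28.4,0,0,0,8.4,-28.4,0,0,0,8.4,-28.4,0,0,0,8.4,-28.4,0,0,0,8.4,-28.4,0,0,0,8.4,-28.4,0,0,0,8.4,-28.4,0,0,0,8.4,-28.4,0,0,0])

```text
time: 4.97
tool_pos: [0.5265, 0.0405, 0.1298]
tool_rot: [-0.001, -0.201, 0.98, 0.0]
contact_force: [1.1, 0.1, -0.2]
gripper_width: 0.333
grasp_force: 60.0
```

Call:
move_arm(increments=[8.4,-28.4,0,0,0,8.4,-28.4,0,0,0,8.4,-28.4,0,0,0,8.4,-28.4,0,0,0,8.4,-28.4,0,0,0,8.4,-28.4,0,0,0,8.4,-28.4,0,0,0,0,0,0,0,0])

```text
time: 5.63
tool_pos: [0.5512, -0.1683, 0.1302]
tool_rot: [-0.001, -0.199, 0.98, -0.001]
contact_force: [0.2, 0.6, -0.7]
gripper_width: 0.337
grasp_force: 60.0
```

Call:
move_arm(increments=[0,0,0,0.115,0,0,0,0,0.115,0,0,0,0,0.115,0,0,0,0,0.115,0,0,0,0,0.115,0,0,0,0,0.115,0,0,0,0,0.115,0,0,0,0,0.115,0])

```text
time: 6.3
tool_pos: [0.5507, -0.1631, 0.1298]
tool_rot: [-0.001, 0.258, 0.966, 0.0]
contact_force: [-0.3, -0.7, -1.3]
gripper_width: 0.338
grasp_force: 60.1
```

Call:
move_arm(increments=[0,0,0,0.115,0,0,0,0,0.115,0,0,0,0,0.115,0,0,0,0,0.115,0,0,0,0,0.115,0,0,0,0,0.115,0,0,0,0,0.115,0,0,0,0,0.088,0])

```text
time: 6.97
tool_pos: [0.5507, -0.1631, 0.1298]
tool_rot: [-0.001, 0.65, 0.76, -0.0]
contact_force: [0.5, -0.5, -0.4]
gripper_width: 0.339
grasp_force: 60.1
```

```bash
python3 -c "
from h import *
g=manip.grab_frame('side');f=manip.grab_frame('top')
go(sw(-.12,-.008,.028),9.3)
c=lambda im,x0,y0,w,h,s:cv2.resize(im[y0:y0+h,x0:x0+w],None,fx=s,fy=s,interpolation=cv2.INTER_CUBIC)
cv2.imwrite('pics/p2.png',np.hstack([cv2.convertScaleAbs(c(g['image'],255,70,133,150,3),None,1.5,10),c(f['image'],335,100,133,150,3)]))"
```

```text
pos [ 0.5508 -0.1632  0.1299] yang 9.31 zaxis [-0.002  0.001 -1.   ] F [-0.5  0.1 -1.4] J [-0.418  0.019  1.822  0.     1.303 -0.58 ]
shift [1.000e-01 4.300e+00 1.019e+02] 0.0
```

View pics/p2.png

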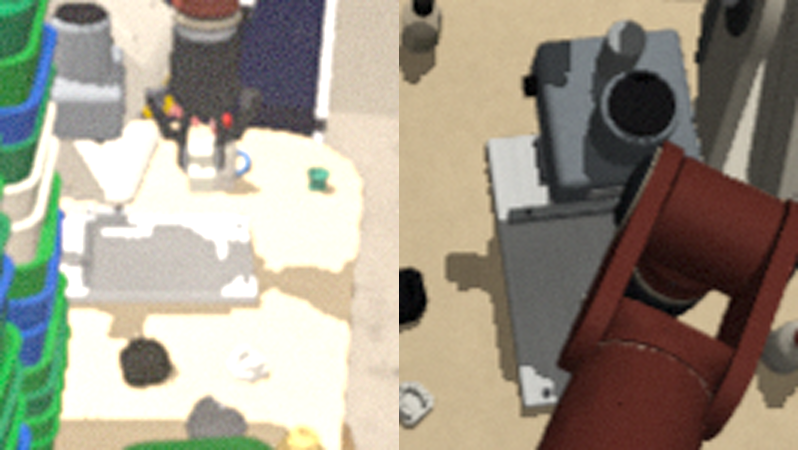

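The bar is held square over the stand. In the top view the wrist fork's corner at (427,150) comes close to the head, so I'll check the clearance before lowering.

```bash
python3 -c "
from h import *
f=manip.grab_frame('top')
for z in (.32,.36,.40,.44):
  print(z,[ws(px2w(f,u,v,z)).round(3).tolist() for u,v in((335+275/3,100+145/3),(335+400/3,100+210/3),(335+160/3,100+370/3),(335+180/3,100+195/3))])
for u,v in((335+145/3,100+200/3),(335+300/3,100+180/3)): print('head low front',ws(px2w(f,u,v,.205)),ws(px2w(f,u,v,.3)))
go(sw(-.155,-.006,.028),9.3)"
```

```text
0.32 [[-0.03, -0.023], [-0.095, -0.114], [-0.204, 0.097], [-0.064, 0.06]]
0.36 [[-0.043, -0.011], [-0.106, -0.098], [-0.21, 0.104], [-0.076, 0.069]]
0.4 [[-0.057, 0.002], [-0.117, -0.081], [-0.216, 0.112], [-0.088, 0.078]]
0.44 [[-0.071, 0.015], [-0.127, -0.064], [-0.221, 0.119], [-0.1, 0.087]]
head low front [-0.03025023  0.06640127] [-0.05887181  0.08481279]
head low front [-0.02657093 -0.07695688] [-0.05553438 -0.04522508]
pos [ 0.5509 -0.1633  0.1301] yang 9.42 zaxis [-0.002  0.001 -1.   ] F [-0.1  0.3 -2. ] J [-0.418  0.019  1.822  0.     1.303 -0.582]
shift [  2.3 -30.8 102.2] 0.002
```

Call:
move_arm(increments=[1,-15,0,0,0,1,-15,0,0,0,0,0,25,0,0,0,0,25,0,0,0,0,25,0,0,0,0,15,0,0,0,0,7,0,0,0,0,0,0,0])

```text
time: 7.78
tool_pos: [0.5199, -0.1659, 0.0318]
tool_rot: [-0.002, 0.647, 0.762, -0.001]
contact_force: [-0.5, -0.3, -0.3]
gripper_width: 0.337
grasp_force: 60.1
```

Call:
move_arm(increments=[0,0,2,0,0,0,0,2,0,0,0,0,0,0,0])

```text
time: 8.03
tool_pos: [0.5225, -0.1672, 0.0314]
tool_rot: [0.001, 0.647, 0.762, 0.0]
contact_force: [-0.8, 0.4, -1.7]
gripper_width: 0.338
grasp_force: 60.1
```

Call:
move_arm(increments=[0,0,0,0,0,0,0,2,0,0,0,0,0,0,0])

```text
time: 8.28
tool_pos: [0.5219, -0.167, 0.0286]
tool_rot: [0.0, 0.648, 0.762, 0.0]
contact_force: [-0.1, 0.1, -1.0]
gripper_width: 0.336
grasp_force: 60.1
```

Call:
move_arm(increments=[0,0,2,0,0,0,0,0,0,0])

```text
time: 8.45
tool_pos: [0.5215, -0.1668, 0.026]
tool_rot: [-0.0, 0.648, 0.762, -0.0]
contact_force: [0.7, 1.0, -0.2]
gripper_width: 0.335
grasp_force: 60.1
```

Call:
move_arm(increments=[0,0,1,0,0,0,0,0,0,0,0,0,1,0,0,0,0,0,0,0])

```text
time: 8.78
tool_pos: [0.5218, -0.1669, 0.0257]
tool_rot: [-0.0, 0.648, 0.762, -0.0]
contact_force: [-5.1, 2.3, 9.3]
gripper_width: 0.333
grasp_force: 61.5
```

Call:
move_arm(increments=[0,0,0,0,0.7,0,0,0,0,0.7,0,0,0,0,0.7,0,0,0,0,0.7,0,0,-10,0,0.7,0,0,-25,0,0.7,0,0,-30,0,0.7,0,0,-30,0,0.7])

```text
time: 9.45
tool_pos: [0.521, -0.1666, 0.1202]
tool_rot: [-0.001, 0.648, 0.762, -0.0]
contact_force: [0.7, -0.9, 0.3]
gripper_width: 0.702
grasp_force: 0.0
```

Call:
move_arm(increments=[0,0,-30,0,0.7,0,0,-30,0,0.7,0,0,-30,0,0.7,0,0,-30,0,0.7,0,0,-30,0,0.7,0,0,-30,0,0.7,0,0,-30,0,0.7,0,0,0,0,0.7])

```text
time: 10.12
tool_pos: [0.5238, -0.1678, 0.3384]
tool_rot: [0.006, 0.648, 0.762, 0.002]
contact_force: [0.2, 0.1, 1.7]
gripper_width: 0.702
grasp_force: 0.0
```

```bash
python3 -c "
from h import *
go([.48,.154,.65],9.3)"
```

```text
pos [ 0.5238 -0.1678  0.3384] yang 9.29 zaxis [ 0.012 -0.006 -1.   ] F [0.2 0.1 1.7] J [-0.445 -0.176  1.656  0.     1.649 -0.607]
shift [ 322.3   12.2 -313.9] -0.0
```

Call:
move_arm(increments=[29,1,-26,0,0.7,29,1,-26,0,0.7,29,1,-26,0,0.7,29,1,-26,0,0.7,29,1,-26,0,0.7,29,1,-26,0,0.7,29,1,-26,0,0.7,29,1,-26,0,0.7])

```text
time: 10.78
tool_pos: [0.4912, 0.0647, 0.5389]
tool_rot: [0.0, 0.648, 0.762, 0.0]
contact_force: [0.7, -0.6, 0.5]
gripper_width: 0.702
grasp_force: 0.0
```

Call:
move_arm(increments=[29,1,-20,0,0.7,29,1,-20,0,0.7,29,1,-20,0,0.7,0,0,0,0,0.7,0,0,0,0,0.7])

```text
time: 11.2
tool_pos: [0.4806, 0.1508, 0.599]
tool_rot: [0.001, 0.647, 0.763, 0.001]
contact_force: [0.8, -1.1, -0.5]
gripper_width: 0.701
grasp_force: 0.0
```

```bash
python3 -c "
from h import *
go([.48,.154,.9],9.3)"
```

```text
pos [0.4806 0.1508 0.599 ] yang 9.43 zaxis [ 0.003  0.    -1.   ] F [ 0.8 -1.1 -0.5] J [ 0.156 -0.186  1.234 -0.     2.09  -0.008]
shift [   3.2    0.8 -301. ] 0.002
```

Call:
move_arm(increments=[1,0,-25,0,0.7,1,0,-25,0,0.7,1,0,-25,0,0.7,0,0,-25,0,0.7,0,0,-25,0,0.7,0,0,-20,0,0.7,0,0,-20,0,0.7,0,0,0,0,0.7])

```text
time: 11.87
tool_pos: [0.4804, 0.1514, 0.7648]
tool_rot: [0.001, 0.648, 0.761, 0.001]
contact_force: [-0.7, -0.1, 0.5]
gripper_width: 0.704
grasp_force: 0.0
```

```bash
python3 -c "
from h import *
go([.48,.154,.9],9.3)"
```

```text
pos [0.4804 0.1514 0.7648] yang 9.16 zaxis [ 0.004  0.    -1.   ] F [-0.7 -0.1  0.5] J [ 0.158  0.025  0.727 -0.     2.386 -0.003]
shift [   2.6    0.5 -135.2] -0.002
```

Call:
move_arm(increments=[0,0,-15,0,0.7,0,0,-15,0,0.7,0,0,-15,0,0.7,0,0,-15,0,0.7,0,0,-15,0,0.7,0,0,-15,0,0.7,0,0,0,0,0.7])

```text
time: 12.45
tool_pos: [0.4815, 0.1519, 0.8517]
tool_rot: [0.001, 0.648, 0.761, 0.001]
contact_force: [0.4, -0.4, -0.2]
gripper_width: 0.7
grasp_force: 0.0
```

```bash
python3 -c "
from h import *
go([.48,.154,.9],9.3)"
```

```text
pos [0.4815 0.1519 0.8517] yang 9.19 zaxis [ 0.004  0.001 -1.   ] F [ 0.4 -0.4 -0.2] J [ 1.580e-01  2.670e-01  2.530e-01 -0.000e+00  2.618e+00 -2.000e-03]
shift [  2.3  -1.  -48.3] -0.002
```

Call:
move_arm(increments=[0,0,-15,0,0.7,0,0,-15,0,0.7,0,0,-15,0,0.7,0,0,-15,0,0.7])

```text
time: 12.78
tool_pos: [0.4681, 0.1487, 0.8674]
tool_rot: [0.012, 0.648, 0.762, 0.016]
contact_force: [0.2, 0.1, 0.6]
gripper_width: 0.699
grasp_force: 0.0
```

```bash
python3 -c "
from h import *
go([.48,.154,.9],9.3)"
```

```text
pos [0.4681 0.1487 0.8674] yang 9.26 zaxis [ 0.039  0.008 -0.999] F [0.2 0.1 0.6] J [ 0.155  0.252  0.23   0.003  2.619 -0.004]
shift [  3.4  13.9 -32. ] -0.001
```

The limit does tilt the tool, outward as wanted. I'll press on and see whether the tilt accumulates and stays.

Call:
move_arm(increments=[0,-15,-20,0,0.7,0,-15,-20,0,0.7,0,-15,-20,0,0.7,0,-15,-20,0,0.7,0,-15,-20,0,0.7,0,-15,-20,0,0.7,0,0,0,0,0.7])

```text
time: 13.37
tool_pos: [0.358, 0.1295, 0.9106]
tool_rot: [0.038, 0.646, 0.761, 0.046]
contact_force: [-1.9, -0.7, 0.7]
gripper_width: 0.702
grasp_force: 0.0
```

```bash
python3 -c "
from h import *
go([.48,.154,.7],9.3)"
```

```text
pos [0.358  0.1295 0.9106] yang 9.3 zaxis [ 0.118  0.021 -0.993] F [-1.9 -0.7  0.7] J [ 0.148  0.031  0.371  0.007  2.62  -0.008]
shift [  4.1  98.3 224. ] -0.0
```

Call:
move_arm(increments=[0,0,20,0,0.7,0,0,20,0,0.7,0,0,20,0,0.7,0,0,0,0,0.7])

```text
time: 13.7
tool_pos: [0.3731, 0.1318, 0.8417]
tool_rot: [0.032, 0.647, 0.761, 0.039]
contact_force: [1.0, -0.0, -0.0]
gripper_width: 0.699
grasp_force: 0.0
```

```bash
python3 -c "
from h import *
go([.48,.154,.7],9.3)"
```

```text
pos [0.3731 0.1318 0.8417] yang 9.28 zaxis [ 0.098  0.018 -0.995] F [ 1. -0. -0.] J [ 0.149 -0.124  0.701  0.005  2.464 -0.009]
shift [  4.3  94.4 151.9] -0.0
```

Call:
move_arm(increments=[0,0,-25,0,0.7,0,-10,-30,0,0.7,0,-10,-30,0,0.7,0,-10,-30,0,0.7,0,-10,-30,0,0.7,0,-10,-30,0,0.7,0,-10,-30,0,0.7,0,-10,-30,0,0.7])

```text
time: 14.37
tool_pos: [0.2749, 0.1175, 0.9476]
tool_rot: [0.075, 0.643, 0.757, 0.088]
contact_force: [-0.2, -0.4, 0.4]
gripper_width: 0.701
grasp_force: 0.0
```

```bash
python3 -c "
from h import *
go([.48,.154,.7],9.3)"
```

```text
pos [0.2749 0.1175 0.9476] yang 9.26 zaxis [ 0.228  0.037 -0.973] F [-0.2 -0.4  0.4] J [ 0.151 -0.096  0.386  0.004  2.619 -0.007]
shift [  3.1 145.6 288.9] -0.001
```

Call:
move_arm(increments=[0,-10,-30,0,0.7,0,-10,-30,0,0.7,0,-10,-30,0,0.7,0,-10,-30,0,0.7,0,-10,-30,0,0.7,0,-10,-30,0,0.7,0,-10,-30,0,0.7,0,-10,-30,0,0.7])

```text
time: 15.03
tool_pos: [0.1565, 0.1132, 0.9889]
tool_rot: [0.131, 0.636, 0.746, 0.146]
contact_force: [1.0, 0.6, 0.5]
gripper_width: 0.702
grasp_force: 0.0
```

```bash
python3 -c "
from h import *
go([.48,.154,.7],9.3)"
```

```text
pos [0.1565 0.1132 0.9889] yang 9.21 zaxis [ 0.382  0.052 -0.923] F [1.  0.6 0.5] J [ 0.369 -0.217  0.346 -0.18   2.619  0.036]
shift [ -7.5 189.4 392.2] -0.002
```

Call:
move_arm(increments=[0,-5,-30,0,0.7,0,-5,-30,0,0.7,0,-5,-30,0,0.7,0,-5,-30,0,0.7,0,-5,-30,0,0.7,0,-5,-30,0,0.7])

```text
time: 15.53
tool_pos: [0.0886, 0.1133, 1.0203]
tool_rot: [0.164, 0.628, 0.738, 0.184]
contact_force: [0.3, -0.1, 0.0]
gripper_width: 0.706
grasp_force: 0.0
```

```bash
python3 -c "
from h import *
go([.48,.154,.7],9.3)"
```

```text
pos [0.0886 0.1133 1.0203] yang 9.45 zaxis [ 0.473  0.066 -0.879] F [ 0.3 -0.1  0. ] J [ 1.212 -0.121  0.169 -1.     2.619  0.061]
shift [-18.1 192.1 469.3] 0.003
```

Call:
move_arm(increments=[-2,12,10,0,0.7,-2,12,10,0,0.7,-2,12,10,0,0.7,-2,12,10,0,0.7,-2,12,15,0,0.7,-2,12,20,0,0.7,-2,12,25,0,0.7,-2,12,28,0,0.7])

```text
time: 16.2
tool_pos: [0.2276, 0.1201, 0.9553]
tool_rot: [0.165, 0.628, 0.738, 0.184]
contact_force: [0.2, -0.1, -0.4]
gripper_width: 0.701
grasp_force: 0.0
```

```bash
python3 -c "
from h import *
go([.45,.06,.45],9.3)"
```

```text
pos [0.2276 0.1201 0.9553] yang 9.4 zaxis [ 0.475  0.064 -0.877] F [ 0.2 -0.1 -0.4] J [ 0.261 -0.338  0.616 -0.087  2.365  0.023]
shift [-87.8 -58.4 545.3] 0.002
```

```bash
python3 -c "
from h import *
go([.42,.17,.45],9.3)"
```

```text
pos [0.2276 0.1201 0.9553] yang 9.4 zaxis [ 0.475  0.064 -0.877] F [ 0.2 -0.1 -0.4] J [ 0.261 -0.338  0.616 -0.087  2.365  0.023]
shift [ 25.6 -68.6 538. ] 0.002
```

Call:
move_arm(increments=[1.5,-4,32,0,0.7,1.5,-4,32,0,0.7,1.5,-4,32,0,0.7,1.5,-4,32,0,0.7,1.5,-4,32,0,0.7,1.5,-4,32,0,0.7,1.5,-4,32,0,0.7,1.5,-4,32,0,0.7])

```text
time: 16.87
tool_pos: [0.3191, 0.1445, 0.7132]
tool_rot: [0.165, 0.627, 0.739, 0.183]
contact_force: [-0.1, 0.3, -0.3]
gripper_width: 0.697
grasp_force: 0.0
```

Call:
move_arm(increments=[1.5,-4,32,0,0.7,1.5,-4,32,0,0.7,1.5,-4,32,0,0.7,1.5,-4,32,0,0.7,1.5,-4,32,0,0.7,1.5,-4,32,0,0.7,1.5,-4,32,0,0.7,0,0,32,0,0.7])

```text
time: 17.53
tool_pos: [0.414, 0.1674, 0.4746]
tool_rot: [0.165, 0.627, 0.739, 0.183]
contact_force: [0.0, -0.5, 0.1]
gripper_width: 0.701
grasp_force: 0.0
```

```bash
python3 -c "
from h import *
g=manip.grab_frame('side');f=manip.grab_frame('top')
go([.42,.17,.45],9.3)
c=lambda im,x0,y0,w,h,s:cv2.resize(im[y0:y0+h,x0:x0+w],None,fx=s,fy=s,interpolation=cv2.INTER_CUBIC)
cv2.imwrite('pics/p3.png',np.hstack([c(g['image'],262,128,96,80,5)[:400,:400],c(f['image'],360,162,80,80,5)]))"
```

```text
pos [0.4139 0.167  0.4685] yang 9.57 zaxis [ 0.463  0.061 -0.884] F [-0.6  0.5 -1.6] J [ 0.252 -0.727  1.882 -0.056  1.505  0.079]
shift [ 2.3 -2.9 19.4] 0.005
```

View pics/p3.png

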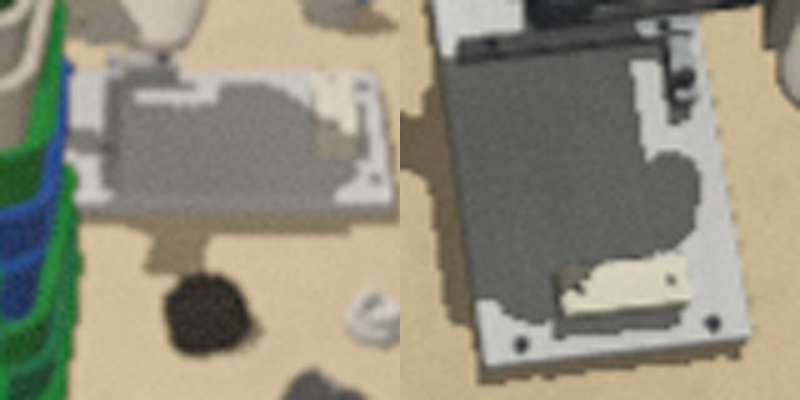

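The top crop shows the bar flat on the table, centred at about (405,219). Its right end is at (417,218), the stop's near-left corner is at (414,186), and the fence's front edge runs from (371,174) to (413,171).

```bash
python3 -c "
from h import *
f=manip.grab_frame('top')
P=lambda x,y,z: px2w(f,(x+.5)/5-.5+360,(y+.5)/5-.5+162,z)
def show(n,L,z):
  for x,y in L: p=P(x,y,z);print(n,p[:2].round(4),'stand',(ws(p)*1e3).round(1))
show('blank',[(158,270),(284,255),(291,299),(166,315),(162,286),(272,280)],.045)
show('fence',[(55,62),(263,45)],.042)
show('stop face top',[(266,60),(270,118),(291,118)],.042)
show('table',[(88,366),(349,338)],.02)
show('screws',[(121,344),(312,322)],.02)
"
```

```text
blank [ 0.5283 -0.1244] stand [-140.1   33.7]
blank [ 0.5419 -0.2015] stand [-139.2  -44.6]
blank [ 0.5147 -0.2058] stand [-166.7  -44.5]
blank [ 0.5006 -0.1297] stand [-168.2   32.9]
blank [ 0.5185 -0.127 ] stand [-150.2   32.7]
blank [ 0.5259 -0.1942] stand [-153.8  -34.8]
fence [ 0.6586 -0.0581] stand [-0.8 78.1]
fence [ 0.6769 -0.1888] stand [ -3.8 -53.9]
stop face top [ 0.6672 -0.1907] stand [-13.8 -54.2]
stop face top [ 0.6294 -0.1933] stand [-51.4 -50.7]
stop face top [ 0.6302 -0.2065] stand [-52.8 -63.8]
table [ 0.4704 -0.0862] stand [-191.1   80.7]
table [ 0.4967 -0.2477] stand [-191.2  -82.8]
screws [ 0.4852 -0.1064] stand [-179.7   58.4]
screws [ 0.5055 -0.2247] stand [-178.8  -61.7]
```

Call:
move_arm(increments=[0,0,0,0.12,0.4,0,0,0,0.12,0.4,0,0,0,0.12,0.4,0,0,0,0.12,0.4,0,0,0,0.12,0.4,0,0,0,0.12,0.4,0,0,0,0.12,0.4,0,0,0,0.12,0.4])

```text
time: 18.35
tool_pos: [0.4138, 0.167, 0.4808]
tool_rot: [0.061, 0.898, 0.362, 0.241]
contact_force: [-1.0, -0.1, 1.2]
gripper_width: 0.398
grasp_force: 0.0
```

Call:
move_arm(increments=[0,0,0,0.12,0.4,0,0,0,0.12,0.4,0,0,0,0.12,0.4,0,0,0,0.12,0.4,0,0,0,0.12,0.4,0,0,0,0,0.4])

```text
time: 18.85
tool_pos: [0.4139, 0.167, 0.4805]
tool_rot: [-0.012, 0.965, 0.083, 0.248]
contact_force: [0.5, -0.6, 0.7]
gripper_width: 0.4
grasp_force: 0.0
```

```bash
python3 -c "
from h import *
go(sw(-.22,0,.12),-80.7)
s=manip.state();print(R.from_quat(s['tool_rot'],scalar_first=True).as_matrix().round(3))"
```

```text
pos [0.4139 0.167  0.4805] yang -80.45 zaxis [ 0.477  0.065 -0.876] F [ 0.5 -0.6  0.7] J [ 0.252 -0.731  1.867 -0.056  1.506  1.641]
shift [-190.   333.4  313.6] 0.004
[[ 0.863  0.166  0.477]
 [ 0.154 -0.986  0.065]
 [ 0.481  0.017 -0.876]]
```

Call:
move_arm(increments=[-11.9,20.8,19.6,0,0.4,-11.9,20.8,19.6,0,0.4,-11.9,20.8,19.6,0,0.4,-11.9,20.8,19.6,0,0.4,-11.9,20.8,19.6,0,0.4,-11.9,20.8,19.6,0,0.4,-11.9,20.8,19.6,0,0.4,-11.9,20.8,19.6,0,0.4])

```text
time: 19.52
tool_pos: [0.4342, -0.003, 0.2983]
tool_rot: [-0.01, 0.965, 0.086, 0.248]
contact_force: [0.7, 0.2, 0.5]
gripper_width: 0.401
grasp_force: 0.0
```

Call:
move_arm(increments=[-11.9,20.8,19.6,0,0.4,-11.9,20.8,19.6,0,0.4,-11.9,20.8,19.6,0,0.4,-11.9,20.8,19.6,0,0.4,-11.9,20.8,19.6,0,0.4,-11.9,20.8,19.6,0,0.4,-11.9,20.8,19.6,0.004,0.4,0,0,0,0,0.4])

```text
time: 20.18
tool_pos: [0.4498, -0.1515, 0.1354]
tool_rot: [-0.013, 0.966, 0.082, 0.243]
contact_force: [0.2, 0.9, -0.7]
gripper_width: 0.396
grasp_force: 0.0
```

```bash
python3 -c "
from h import *
go(sw(-.205,0,.025),-80.7)
print(ws(manip.state()['tool_pos']))"
```

```text
pos [ 0.4498 -0.1515  0.1354] yang -80.57 zaxis [ 0.468  0.064 -0.881] F [ 0.2  0.9 -0.7] J [-0.695 -0.552  2.33   0.413  1.055  0.557]
shift [-37.4  18.  105.5] 0.002
[-0.22194713  0.01960169]
```

Call:
move_arm(increments=[-7.5,3.6,20,0,0.4,-7.5,3.6,20,0,0.4,-7.5,3.6,20,0,0.4,-7.5,3.6,20,0,0.4,-7.5,3.6,18,0,0.4,0,0,0,0,0.4,0,0,0,0,0.4])

```text
time: 20.77
tool_pos: [0.4686, -0.1669, 0.036]
tool_rot: [-0.012, 0.966, 0.083, 0.246]
contact_force: [-0.3, -0.4, 0.6]
gripper_width: 0.399
grasp_force: 0.0
```

```bash
python3 -c "
from h import *
go(sw(-.195,0,.025),-80.7)
print(ws(manip.state()['tool_pos']))
f=manip.grab_frame('top');g=manip.grab_frame('side')
c=lambda im,x0,y0,w,h,s:cv2.resize(im[y0:y0+h,x0:x0+w],None,fx=s,fy=s,interpolation=cv2.INTER_CUBIC)
cv2.imwrite('pics/p4.png',np.hstack([c(g['image'],275,100,100,100,4),c(f['image'],360,162,80,80,5)]))"
```

```text
pos [ 0.4686 -0.1669  0.036 ] yang -80.44 zaxis [ 0.473  0.064 -0.879] F [-0.3 -0.4  0.6] J [-0.697 -0.288  2.336  0.509  0.811  0.4  ]
shift [ 4.3  1.3 14.9] 0.005
[-0.20586012  0.00143641]
```

View pics/p4.png

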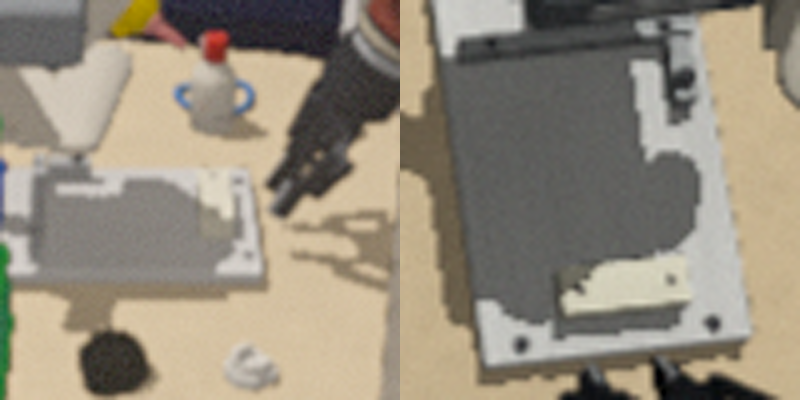

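The side view shows the tilted fingers just in front of the table's near edge at crop (275,205). In the top view the two fingers are at (593,385) and (665,370), centred on the bar. I'm lowering and pushing.

Call:
move_arm(increments=[-5.3,0,9.7,0.005,0.4,8.8,0,4.8,0,0.4,8.8,0,4.8,0,0.4,8.8,0,4.8,0,0.4,8.8,0,4.8,0,0.4,8.8,0,4.8,0,0.4,0,0,0,0,0.4])

```text
time: 21.45
tool_pos: [0.5198, -0.1591, 0.0249]
tool_rot: [-0.012, 0.966, 0.08, 0.247]
contact_force: [0.7, -0.3, 0.2]
gripper_width: 0.397
grasp_force: 0.0
```

```bash
python3 -c "
from h import *
go(sw(-.057,0,.025),-80.7)
print(ws(manip.state()['tool_pos']))"
```

```text
pos [ 0.5198 -0.1591  0.0249] yang -80.74 zaxis [ 0.474  0.064 -0.878] F [ 0.7 -0.3  0.2] J [-0.604 -0.14   2.239  0.506  0.725  0.472]
shift [85.3  0.8 46.4] -0.001
[-0.15413442  0.00082561]
```

Call:
move_arm(increments=[8.8,0,4.8,0,0.4,8.8,0,4.8,0,0.4,8.8,0,4.8,0,0.4,8.8,0,4.8,0,0.4,8.8,0,4.8,0,0.4,8.8,0,4.8,0,0.4,8.8,0,4.8,0,0.4,0,0,0,0,0.4])

```text
time: 22.12
tool_pos: [0.5887, -0.1479, 0.0242]
tool_rot: [-0.013, 0.966, 0.08, 0.246]
contact_force: [0.0, 0.4, 0.3]
gripper_width: 0.399
grasp_force: 0.0
```

```bash
python3 -c "
from h import *
go(sw(-.057,0,.025),-80.7)
print(ws(manip.state()['tool_pos']))
f=manip.grab_frame('top');g=manip.grab_frame('side')
c=lambda im,x0,y0,w,h,s:cv2.resize(im[y0:y0+h,x0:x0+w],None,fx=s,fy=s,interpolation=cv2.INTER_CUBIC)
cv2.imwrite('pics/p5.png',np.hstack([c(g['image'],265,120,80,80,5),c(f['image'],360,162,80,80,5)]))"
```

```text
pos [ 0.5887 -0.1479  0.0242] yang -80.79 zaxis [ 0.474  0.064 -0.878] F [0.  0.4 0.3] J [-0.502  0.012  2.097  0.471  0.675  0.587]
shift [24.3  0.7 12.4] -0.002
[-0.08430219  0.00075329]
```

View pics/p5.png

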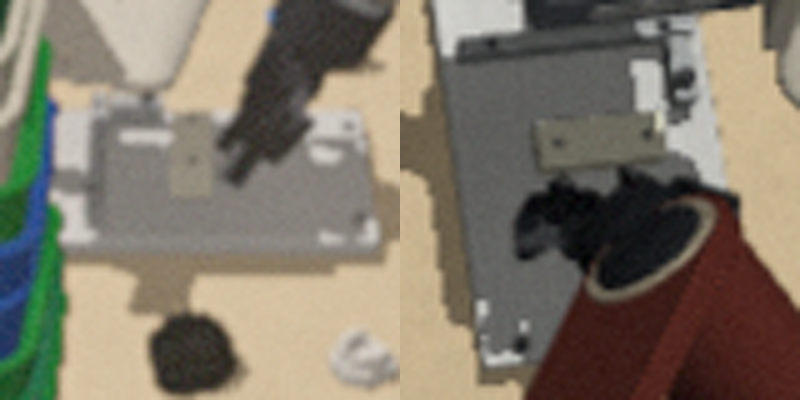

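The top crop shows the bar still square, with corners at (533,120), (660,110), (666,158) and (540,168). Its right end has just drawn level with the stop's near end, and there is a small gap to the stop's face.

```bash
python3 -c "
from h import *
f=manip.grab_frame('top')
P=lambda x,y,z: px2w(f,(x-400+.5)/5-.5+360,(y+.5)/5-.5+162,z)
for q in [(533,120),(660,110),(666,158),(540,168)]: print((ws(P(*q,.045))*1e3).round(1))
for q in [(558,141),(648,133)]: print('dot',(ws(P(*q,.045))*1e3).round(1))
"
```

```text
[-44.2  35.3]
[-46.4 -44.5]
[-77.3 -43.3]
[-75.2  35.4]
dot [-59.3  21.7]
dot [-60.2 -34.7]
```

Call:
move_arm(increments=[8.8,0,4.8,0,0.4,8.8,0,4.8,0,0.4,8.8,0,4.8,0,0.4,0,0,0,0,0.4,0,0,0,0,0.4])

```text
time: 22.68
tool_pos: [0.6169, -0.143, 0.0236]
tool_rot: [-0.013, 0.966, 0.08, 0.246]
contact_force: [-0.5, -0.0, -0.6]
gripper_width: 0.405
grasp_force: 0.0
```

Call:
move_arm(increments=[4.9,0,1.5,0,0.4,4.4,0,2.4,0,0.4,0,0,0,0,0.4])

```text
time: 22.93
tool_pos: [0.627, -0.1415, 0.0248]
tool_rot: [-0.013, 0.966, 0.079, 0.246]
contact_force: [0.8, 0.3, 1.4]
gripper_width: 0.401
grasp_force: 0.0
```

Call:
move_arm(increments=[1.8,0,1,0,0.4,0,0,0,0,0.4])

```text
time: 23.1
tool_pos: [0.6285, -0.1412, 0.0246]
tool_rot: [-0.013, 0.966, 0.079, 0.246]
contact_force: [0.1, -0.1, -1.0]
gripper_width: 0.399
grasp_force: 0.0
```

Call:
move_arm(increments=[1.8,0,1,0,0.4,0,0,0,0,0.4])

```text
time: 23.27
tool_pos: [0.6305, -0.1409, 0.0246]
tool_rot: [-0.013, 0.966, 0.079, 0.246]
contact_force: [-0.1, 0.5, 0.2]
gripper_width: 0.4
grasp_force: 0.0
```

Call:
move_arm(increments=[-11,0,-10,0,0.4,-11,0,-6,0,0.2,0,-22,0,0,0,0,-22,0,0,0,0,-22,0,0,0,0,0,0,0,0,0,0,0,0,0])

```text
time: 23.85
tool_pos: [0.5929, -0.0791, 0.0271]
tool_rot: [-0.013, 0.966, 0.08, 0.246]
contact_force: [-0.3, -0.4, 0.1]
gripper_width: -0.001
grasp_force: 0.0
```

```bash
python3 -c "
from h import *
go(sw(-.022,.063,.029),-80.7)
print(ws(manip.state()['tool_pos']), manip.state()['gripper_width'])"
```

```text
pos [ 0.5929 -0.0791  0.0271] yang -80.73 zaxis [ 0.473  0.064 -0.879] F [-0.3 -0.4  0.1] J [-0.366 -0.029  2.131  0.398  0.633  0.765]
shift [42.2  5.  20.8] -0.001
[-0.06899419  0.06797085] -0.0008356918966470232
```

Call:
move_arm(increments=[10.6,0,5.2,0,0,10.6,0,5.2,0,0,10.6,0,5.2,0,0,10.6,0,5.2,0,0,0,0,0,0,0])

```text
time: 24.27
tool_pos: [0.6422, -0.0736, 0.0304]
tool_rot: [-0.012, 0.966, 0.079, 0.247]
contact_force: [-0.5, 0.8, 0.1]
gripper_width: -0.002
grasp_force: 0.0
```

Call:
move_arm(increments=[0,5,0,0,0,0,5,0,0,0,0,3,0,0,0,0,0,0,0,0])

```text
time: 24.6
tool_pos: [0.6415, -0.0865, 0.0292]
tool_rot: [-0.013, 0.966, 0.079, 0.246]
contact_force: [-0.2, 0.2, 0.8]
gripper_width: 0.001
grasp_force: 0.0
```

```bash
python3 -c "
from h import *
go(sw(-.022,.055,.029),-80.7)
print(ws(manip.state()['tool_pos']), manip.state()['gripper_width'])"
```

```text
pos [ 0.6415 -0.0865  0.0292] yang -80.91 zaxis [ 0.473  0.063 -0.879] F [-0.2  0.2  0.8] J [-0.345  0.081  2.014  0.38   0.632  0.803]
shift [ 0.2 -2.2  0.3] -0.004
[-0.0222874   0.05284595] 0.001226928269623988
```

Call:
move_arm(increments=[0,3,0,0,0,0,3,0,0,0,0,0,0,0,0])

```text
time: 24.85
tool_pos: [0.6428, -0.0918, 0.0295]
tool_rot: [-0.013, 0.966, 0.079, 0.246]
contact_force: [-0.8, 0.4, -0.4]
gripper_width: -0.002
grasp_force: 0.0
```

Call:
move_arm(increments=[0,2,0,0,0,0,0,0,0,0])

```text
time: 25.02
tool_pos: [0.6431, -0.0933, 0.0294]
tool_rot: [-0.013, 0.966, 0.079, 0.246]
contact_force: [-0.5, 0.4, 0.7]
gripper_width: 0.002
grasp_force: 0.0
```

Call:
move_arm(increments=[0,1.5,0,0,0,0,0,0,0,0])

```text
time: 25.18
tool_pos: [0.6433, -0.0946, 0.0294]
tool_rot: [-0.013, 0.966, 0.079, 0.246]
contact_force: [0.0, 0.8, 0.2]
gripper_width: 0.002
grasp_force: 0.1
```

Call:
move_arm(increments=[0,1.5,0,0,0,0,0,0,0,0])

```text
time: 25.35
tool_pos: [0.6435, -0.0962, 0.0294]
tool_rot: [-0.013, 0.966, 0.079, 0.246]
contact_force: [-0.1, 0.3, 0.0]
gripper_width: -0.0
grasp_force: 0.2
```

Call:
move_arm(increments=[0,1.5,0,0,0,0,0,0,0,0])

```text
time: 25.52
tool_pos: [0.6438, -0.0977, 0.0294]
tool_rot: [-0.013, 0.966, 0.079, 0.246]
contact_force: [-0.2, 1.1, -0.6]
gripper_width: -0.001
grasp_force: 0.2
```

Call:
move_arm(increments=[0,1.5,0,0,0,0,0,0,0,0])

```text
time: 25.68
tool_pos: [0.6441, -0.0993, 0.0295]
tool_rot: [-0.013, 0.966, 0.079, 0.246]
contact_force: [-1.0, -0.9, -1.0]
gripper_width: -0.003
grasp_force: 0.1
```

Call:
move_arm(increments=[0,1.5,0,0,0,0,0,0,0,0])

```text
time: 25.85
tool_pos: [0.6443, -0.1008, 0.0295]
tool_rot: [-0.013, 0.966, 0.079, 0.246]
contact_force: [0.8, 0.0, 0.5]
gripper_width: 0.002
grasp_force: 0.1
```

Call:
move_arm(increments=[0,1.5,0,0,0,0,0,0,0,0])

```text
time: 26.02
tool_pos: [0.6446, -0.1023, 0.0295]
tool_rot: [-0.013, 0.966, 0.079, 0.246]
contact_force: [0.6, -0.2, 0.1]
gripper_width: 0.001
grasp_force: 0.1
```

```bash
python3 -c "
from h import *
print(ws(manip.state()['tool_pos']))
f=manip.grab_frame('top');im=f['image'].astype(int)
# sample a profile along stand y at blank-top height, three lines
M=f['image'].astype(np.float32).mean(2)
for x in (-.032,-.026,-.02):
  r=[]
  for y in np.arange(.045,-.075,-.003):
    u,v=w2px(f,sw(x,y,.045)); r.append(int(cv2.getRectSubPix(M,(1,1),(float(u),float(v)))[0,0]))
  print(x,r)
for y in (.0,-.02,-.04):
  r=[]
  for x in np.arange(-.06,.015,.003):
    u,v=w2px(f,sw(x,y,.045)); r.append(int(cv2.getRectSubPix(M,(1,1),(float(u),float(v)))[0,0]))
  print(y,r)
"
```

```text
[-0.02179824  0.03674234]
-0.032 [9, 6, 6, 9, 11, 12, 14, 18, 20, 22, 23, 28, 34, 40, 58, 76, 97, 84, 52, 40, 47, 49, 45, 48, 59, 69, 77, 81, 85, 107, 122, 125, 128, 106, 77, 61, 55, 86, 138, 177]
-0.026 [12, 15, 12, 16, 20, 15, 13, 7, 10, 12, 17, 20, 36, 53, 65, 73, 70, 56, 43, 47, 67, 88, 99, 101, 105, 102, 102, 103, 142, 188, 204, 206, 205, 180, 118, 68, 59, 64, 95, 167]
-0.02 [56, 50, 42, 32, 45, 53, 47, 51, 63, 62, 48, 36, 46, 69, 83, 98, 94, 85, 91, 94, 99, 102, 102, 103, 102, 101, 101, 101, 129, 155, 170, 195, 205, 197, 173, 141, 124, 121, 145, 177]
0.0 [48, 47, 55, 78, 99, 100, 85, 84, 74, 71, 88, 78, 58, 84, 98, 100, 101, 100, 95, 74, 57, 63, 76, 74, 68]
-0.02 [51, 47, 48, 51, 52, 47, 47, 45, 41, 44, 68, 91, 100, 102, 102, 103, 103, 105, 95, 69, 63, 72, 75, 73, 66]
-0.04 [156, 140, 129, 109, 75, 63, 53, 46, 51, 79, 117, 148, 177, 158, 116, 115, 131, 125, 113, 95, 79, 93, 131, 144, 123]
```

Call:
move_arm(increments=[0,1.5,0,0,0,0,0,0,0,0])

```text
time: 26.23
tool_pos: [0.6446, -0.103, 0.0295]
tool_rot: [-0.013, 0.966, 0.079, 0.246]
contact_force: [-0.9, 3.8, 1.6]
gripper_width: -0.003
grasp_force: 1.7
```

Call:
move_arm(increments=[0,1.5,0,0,0,0,0,0,0,0])

```text
time: 26.4
tool_pos: [0.6446, -0.1032, 0.0295]
tool_rot: [-0.015, 0.966, 0.079, 0.245]
contact_force: [-2.0, 8.8, 3.9]
gripper_width: 0.001
grasp_force: 4.3
```

Call:
move_arm(increments=[0,1.5,0,0,0,0,0,0,0,0])

```text
time: 26.57
tool_pos: [0.6446, -0.1034, 0.0295]
tool_rot: [-0.016, 0.966, 0.08, 0.245]
contact_force: [-3.2, 13.0, 5.9]
gripper_width: -0.002
grasp_force: 6.7
```

Call:
move_arm(increments=[0,-8,0,0,0,0,-8,0,0,0,-14,0,-7,0,0,-14,0,-7,0,0,-14,0,-7,0,0,0,0,0,0,0.4])

```text
time: 27.07
tool_pos: [0.5939, -0.098, 0.0264]
tool_rot: [-0.013, 0.966, 0.079, 0.245]
contact_force: [-1.0, 0.7, 0.4]
gripper_width: 0.13
grasp_force: 0.0
```

```bash
python3 -c "
from h import *
go(sw(-.065,-.010,.026),-80.7)
print(ws(manip.state()['tool_pos']), manip.state()['gripper_width'])
f=manip.grab_frame('top')
M=f['image'].astype(np.float32).mean(2)
for x in (-.032,-.027,-.022,-.012,-.007):
  r=[]
  for y in np.arange(.045,-.075,-.003):
    u,v=w2px(f,sw(x,y,.045)); r.append(int(cv2.getRectSubPix(M,(1,1),(float(u),float(v)))[0,0]))
  print(x,r)
for y in (.015,.0,-.015,-.03,-.04,-.05):
  r=[]
  for x in np.arange(-.06,.015,.003):
    u,v=w2px(f,sw(x,y,.045)); r.append(int(cv2.getRectSubPix(M,(1,1),(float(u),float(v)))[0,0]))
  print(y,r)
"
```

```text
pos [ 0.5939 -0.098   0.0264] yang -80.86 zaxis [ 0.471  0.064 -0.88 ] F [-1.   0.7  0.4] J [-0.402 -0.014  2.118  0.415  0.646  0.722]
shift [ 5.  59.1  4. ] -0.003
[-0.07111655  0.04917678] 0.1299251107700761
-0.032 [93, 92, 92, 93, 94, 90, 79, 71, 85, 96, 100, 102, 96, 93, 91, 89, 89, 93, 95, 94, 90, 88, 87, 86, 85, 85, 88, 90, 91, 110, 122, 123, 125, 111, 86, 61, 54, 85, 137, 177]
-0.027 [94, 93, 92, 93, 93, 89, 73, 73, 92, 100, 102, 103, 105, 103, 102, 103, 103, 102, 101, 100, 101, 102, 103, 104, 102, 102, 105, 104, 132, 183, 203, 204, 204, 183, 126, 71, 54, 59, 94, 166]
-0.022 [95, 94, 89, 95, 94, 87, 75, 80, 96, 102, 99, 93, 92, 98, 102, 104, 103, 103, 101, 102, 105, 101, 102, 104, 104, 102, 102, 101, 146, 185, 194, 197, 203, 195, 157, 112, 93, 95, 123, 173]
-0.012 [95, 95, 95, 96, 95, 88, 77, 76, 93, 103, 102, 100, 101, 101, 102, 101, 101, 103, 99, 99, 101, 101, 99, 100, 101, 100, 101, 103, 111, 172, 188, 199, 207, 175, 159, 157, 158, 160, 170, 185]
-0.007 [92, 91, 91, 91, 93, 90, 88, 85, 96, 101, 101, 100, 98, 99, 96, 97, 97, 98, 98, 96, 97, 97, 97, 99, 102, 104, 101, 101, 102, 161, 197, 203, 205, 179, 150, 150, 158, 160, 169, 183]
0.015 [92, 93, 97, 92, 93, 94, 91, 80, 78, 93, 103, 102, 101, 96, 90, 100, 102, 103, 99, 74, 60, 70, 78, 75, 69]
0.0 [97, 96, 93, 94, 96, 97, 94, 84, 70, 82, 101, 103, 103, 105, 105, 103, 101, 99, 92, 73, 52, 64, 74, 77, 66]
-0.015 [96, 97, 94, 93, 97, 94, 90, 82, 79, 86, 97, 101, 103, 106, 104, 97, 101, 101, 94, 65, 57, 71, 78, 73, 66]
-0.03 [144, 133, 122, 110, 99, 94, 93, 89, 76, 78, 99, 102, 101, 102, 102, 101, 100, 102, 103, 92, 53, 61, 73, 75, 69]
-0.04 [191, 193, 193, 177, 114, 95, 92, 85, 79, 89, 117, 148, 177, 163, 138, 135, 133, 124, 112, 93, 79, 93, 130, 143, 122]
-0.05 [186, 151, 109, 113, 110, 87, 78, 76, 66, 105, 172, 203, 202, 199, 192, 190, 204, 208, 202, 162, 103, 117, 132, 128, 116]
```

Call:
move_arm(increments=[0,20,0,-0.003,0.4,0,20,0,0,0.4,0,19,0,0,0.4,0,0,0,0,0.4,8.8,0,4.8,0,0.4,8.8,0,4.8,0,0.4,6,0,3.3,0,0.4,0,0,0,0,0.4])

```text
time: 27.78
tool_pos: [0.6341, -0.151, 0.0289]
tool_rot: [-0.013, 0.966, 0.082, 0.246]
contact_force: [0.9, 0.0, -0.5]
gripper_width: 0.4
grasp_force: 0.0
```

Call:
move_arm(increments=[1.8,0,1,0,0.4,0,0,0,0,0.4])

```text
time: 27.95
tool_pos: [0.6346, -0.1509, 0.0283]
tool_rot: [-0.013, 0.966, 0.081, 0.246]
contact_force: [-0.4, 0.2, 0.3]
gripper_width: 0.399
grasp_force: 0.0
```

Call:
move_arm(increments=[1.8,0,1,0,0.4,0,0,0,0,0.4])

```text
time: 28.12
tool_pos: [0.6362, -0.151, 0.0282]
tool_rot: [-0.013, 0.966, 0.081, 0.245]
contact_force: [-0.4, 0.0, 0.6]
gripper_width: 0.395
grasp_force: 0.1
```

Call:
move_arm(increments=[1.8,0,1,0,0.4,0,0,0,0,0.4])

```text
time: 28.28
tool_pos: [0.6383, -0.1509, 0.0283]
tool_rot: [-0.013, 0.966, 0.081, 0.246]
contact_force: [-1.2, 1.2, -0.3]
gripper_width: 0.401
grasp_force: 0.4
```

Call:
move_arm(increments=[1.8,0,1,0,0.4,0,0,0,0,0.4])

```text
time: 28.45
tool_pos: [0.64, -0.1507, 0.0281]
tool_rot: [-0.013, 0.966, 0.081, 0.245]
contact_force: [-5.7, 0.3, 2.6]
gripper_width: 0.4
grasp_force: 2.8
```

Call:
move_arm(increments=[1.8,0,1,0,0.4,0,0,0,0,0.4])

```text
time: 28.62
tool_pos: [0.6403, -0.1506, 0.028]
tool_rot: [-0.013, 0.966, 0.082, 0.243]
contact_force: [-21.6, -2.3, 14.4]
gripper_width: 0.398
grasp_force: 10.7
```

Call:
move_arm(increments=[0,1.5,0,0,0.4,0,1.5,0,0,0.4,0,0,0,0,0.4])

```text
time: 28.87
tool_pos: [0.6404, -0.1521, 0.0268]
tool_rot: [-0.015, 0.967, 0.081, 0.243]
contact_force: [-14.6, 2.5, 7.2]
gripper_width: 0.398
grasp_force: 6.8
```

Call:
move_arm(increments=[-1.8,0,-1,0,0.4,-3.6,0,-2,0,0.4,-8.8,0,-4.8,0,0.4,-17.6,0,-9.6,0,0.4,-17.6,0,-9.6,0,0.4,-17.6,0,-9.6,0,0.4,-17.6,0,-9.6,0,0.4,0,0,0,0,0.4])

```text
time: 29.53
tool_pos: [0.5449, -0.1689, 0.0277]
tool_rot: [-0.013, 0.966, 0.08, 0.245]
contact_force: [-0.9, 0.2, -0.5]
gripper_width: 0.397
grasp_force: 0.0
```

```bash
python3 -c "
from h import *
from scipy.optimize import curve_fit
print(ws(manip.state()['tool_pos']))
f=manip.grab_frame('top')
M=f['image'].astype(np.float32).mean(2)
def s(x,y,z=.045): 
  u,v=w2px(f,sw(x,y,z)); return float(cv2.getRectSubPix(M,(1,1),(float(u),float(v)))[0,0])
for x in (-.027,-.022,-.012,-.007,-.002):
  print(x,[int(s(x,y)) for y in np.arange(.045,-.075,-.003)])
for y in (.015,.0,-.015,-.03,-.04,-.05):
  print(y,[int(s(x,y)) for x in np.arange(-.045,.015,.002)])
print('fence-foot gap darkness left of blank',[ [int(s(x,.05,.042)) for x in np.arange(-.02,.02,.002)]])
"
```

```text
[-0.13094802 -0.01295515]
-0.027 [93, 92, 92, 92, 93, 89, 76, 70, 83, 87, 86, 88, 87, 85, 83, 79, 77, 78, 81, 85, 86, 85, 86, 84, 83, 79, 81, 79, 108, 125, 124, 115, 112, 103, 81, 59, 53, 58, 94, 167]
-0.022 [93, 95, 93, 96, 94, 89, 74, 77, 92, 100, 103, 104, 101, 99, 101, 104, 104, 102, 103, 104, 104, 100, 103, 103, 104, 102, 105, 105, 146, 187, 200, 203, 205, 194, 155, 109, 95, 97, 125, 173]
-0.012 [95, 94, 94, 95, 95, 91, 77, 72, 90, 102, 95, 63, 68, 90, 101, 103, 102, 101, 102, 103, 102, 102, 103, 103, 102, 102, 101, 102, 105, 128, 108, 148, 196, 198, 179, 163, 158, 159, 170, 184]
-0.007 [93, 91, 91, 91, 92, 88, 78, 71, 90, 103, 97, 90, 90, 97, 101, 100, 101, 102, 101, 103, 103, 102, 101, 101, 103, 100, 99, 101, 107, 148, 171, 192, 204, 188, 165, 157, 160, 162, 170, 184]
-0.002 [63, 66, 66, 65, 66, 67, 60, 75, 92, 98, 99, 101, 101, 101, 101, 100, 101, 104, 102, 102, 101, 99, 102, 100, 100, 101, 100, 102, 143, 192, 210, 209, 208, 195, 163, 148, 152, 147, 138, 164]
0.015 [94, 94, 93, 95, 94, 90, 83, 78, 78, 86, 99, 102, 103, 104, 101, 98, 95, 94, 92, 97, 102, 100, 98, 96, 83, 71, 7
[... 159 characters left out ...]
[94, 94, 95, 96, 94, 91, 85, 79, 78, 86, 100, 103, 104, 101, 102, 103, 102, 102, 103, 103, 103, 102, 100, 98, 88, 77, 78, 76, 72, 65]
-0.03 [127, 138, 112, 95, 94, 91, 88, 77, 74, 79, 91, 103, 102, 102, 101, 100, 101, 104, 103, 100, 101, 102, 99, 92, 81, 79, 77, 76, 73, 69]
-0.04 [147, 120, 100, 95, 93, 91, 85, 75, 91, 115, 151, 166, 168, 161, 152, 141, 123, 108, 111, 118, 131, 153, 171, 162, 148, 131, 135, 143, 130, 105]
-0.05 [126, 118, 107, 87, 78, 73, 70, 71, 78, 112, 151, 188, 204, 203, 202, 198, 185, 184, 194, 201, 208, 208, 204, 197, 169, 144, 131, 127, 124, 104]
fence-foot gap darkness left of blank [[96, 94, 93, 94, 95, 95, 95, 93, 88, 70, 56, 56, 60, 68, 64, 65, 82, 114, 155, 181]]
```

The bar lies flush along the fence, with even edges and no dark gap. One more gentle push at its left end will confirm that it touches the stop.

Call:
move_arm(increments=[0,-25,0,0,0,0,-25,0,0,0,0,-20,0,0,0,0,0,0,0,0,17,0,8,0,0,17.6,0,9.6,0,0,17.6,0,9.6,0,0,17.6,0,9.6,0,0])

```text
time: 30.25
tool_pos: [0.6165, -0.0876, 0.0294]
tool_rot: [-0.012, 0.966, 0.081, 0.247]
contact_force: [0.1, -0.7, 0.2]
gripper_width: -0.0
grasp_force: 0.0
```

```bash
python3 -c "
from h import *
go(sw(-.018,.05,.0295),-80.7)
print(ws(manip.state()['tool_pos']), manip.state()['gripper_width'])"
```

```text
pos [ 0.6165 -0.0876  0.0294] yang -80.69 zaxis [ 0.474  0.063 -0.878] F [ 0.1 -0.7  0.2] J [-0.364  0.025  2.073  0.395  0.634  0.769]
shift [25.5  5.7 13.9] 0.0
[-0.04707037  0.05571549] -8.634449790203863e-05
```

Call:
move_arm(increments=[12.5,0,7,0,0,13,0,7,0,0,0,6,0,0,0,0,6,0,0,0,0,4,0,0,0,0,0,0,0,0,0,0,0,0,0])

```text
time: 30.83
tool_pos: [0.6452, -0.0989, 0.0286]
tool_rot: [-0.012, 0.966, 0.08, 0.246]
contact_force: [0.7, -0.1, -0.3]
gripper_width: -0.003
grasp_force: 0.0
```

Call:
move_arm(increments=[0,1.5,0,0,0,0,0,0,0,0])

```text
time: 31.0
tool_pos: [0.6456, -0.0999, 0.0288]
tool_rot: [-0.012, 0.966, 0.081, 0.246]
contact_force: [0.3, -0.3, 0.4]
gripper_width: 0.006
grasp_force: 0.0
```

Call:
move_arm(increments=[0,1.5,0,0,0,0,0,0,0,0])

```text
time: 31.17
tool_pos: [0.6462, -0.1013, 0.0289]
tool_rot: [-0.012, 0.966, 0.081, 0.246]
contact_force: [0.0, -0.7, -0.5]
gripper_width: -0.002
grasp_force: 0.0
```

Call:
move_arm(increments=[0,1,0,0,0,0,0,0,0,0])

```text
time: 31.33
tool_pos: [0.6464, -0.1022, 0.0289]
tool_rot: [-0.012, 0.966, 0.081, 0.246]
contact_force: [-0.7, 0.1, 0.0]
gripper_width: 0.003
grasp_force: 0.0
```

```bash
python3 -c "
from h import *
print(ws(manip.state()['tool_pos']))"
```

```text
[-0.01991766  0.03651446]
```

Call:
move_arm(increments=[0,1,0,0,0,0,0,0,0,0])

```text
time: 31.5
tool_pos: [0.6464, -0.1028, 0.0287]
tool_rot: [-0.013, 0.966, 0.081, 0.246]
contact_force: [-0.9, 1.1, 0.9]
gripper_width: 0.004
grasp_force: 0.8
```

Call:
move_arm(increments=[0,1,0,0,0,0,0,0,0,0])

```text
time: 31.67
tool_pos: [0.6465, -0.1029, 0.0287]
tool_rot: [-0.014, 0.966, 0.081, 0.245]
contact_force: [-2.2, 4.4, 3.3]
gripper_width: -0.004
grasp_force: 2.7
```

Call:
move_arm(increments=[0,1,0,0,0,0,0,0,0,0])

```text
time: 31.83
tool_pos: [0.6465, -0.103, 0.0287]
tool_rot: [-0.015, 0.966, 0.081, 0.245]
contact_force: [-1.6, 8.2, 3.5]
gripper_width: 0.003
grasp_force: 4.3
```

Call:
move_arm(increments=[0,-3,0,0,0,0,-8,0,0,0,0,-8,0,0,0,-17.6,0,-9.6,0,0,-17.6,0,-9.6,0,0,-17.6,0,-9.6,0,0,-17.6,0,-9.6,0,0,-17.6,0,-9.6,0,0])

```text
time: 32.5
tool_pos: [0.5438, -0.1021, 0.0285]
tool_rot: [-0.012, 0.966, 0.081, 0.246]
contact_force: [0.4, 0.1, 0.1]
gripper_width: -0.001
grasp_force: 0.0
```

```bash
python3 -c "
from h import *
print(ws(manip.state()['tool_pos']),manip.state()['tool_pos'])
f=manip.grab_frame('top')
M=f['image'].astype(np.float32).mean(2)
def s(x,y,z=.045): 
  u,v=w2px(f,sw(x,y,z)); return float(cv2.getRectSubPix(M,(1,1),(float(u),float(v)))[0,0])
for x in (-.022,-.012,-.007,-.002):
  print(x,[int(s(x,y)) for y in np.arange(.045,-.075,-.003)])
for y in (.015,.0,-.015,-.03,-.04,-.05):
  print(y,[int(s(x,y)) for x in np.arange(-.045,.015,.002)])
"
```

```text
[-0.12121976  0.05315909] [ 0.54378288 -0.10212923  0.02848423]
-0.022 [94, 94, 92, 94, 91, 89, 75, 75, 90, 99, 102, 103, 103, 102, 101, 102, 103, 102, 102, 102, 102, 102, 104, 104, 102, 102, 101, 100, 144, 187, 199, 201, 204, 195, 152, 108, 91, 95, 122, 174]
-0.012 [96, 95, 92, 92, 94, 91, 79, 73, 90, 101, 94, 62, 63, 91, 101, 102, 102, 102, 103, 103, 100, 101, 101, 100, 100, 100, 101, 99, 104, 125, 108, 149, 194, 197, 178, 161, 157, 158, 168, 182]
-0.007 [91, 90, 90, 92, 90, 88, 77, 75, 93, 101, 97, 91, 91, 97, 99, 100, 101, 99, 99, 102, 101, 100, 100, 102, 101, 99, 102, 101, 106, 147, 170, 190, 202, 187, 163, 155, 157, 160, 168, 183]
-0.002 [62, 63, 65, 65, 65, 65, 62, 73, 93, 99, 100, 99, 100, 100, 99, 98, 99, 102, 103, 103, 101, 99, 100, 100, 99, 99, 101, 102, 143, 191, 208, 208, 207, 192, 157, 144, 150, 146, 139, 166]
0.015 [95, 94, 93, 93, 92, 91, 84, 78, 80, 88, 100, 102, 102, 101, 101, 100, 96, 95, 94, 97, 100, 100, 98, 95, 82, 69, 72, 73, 70, 61]
0.0 [95, 91, 92, 92, 92, 91, 88, 77, 74, 80, 92, 102, 102, 101, 101, 101, 101, 102, 101, 100, 100, 99, 97, 93, 87, 81, 76, 73, 69, 64]
-0.015 [94, 94, 95, 94, 92, 91, 83, 76, 77, 86, 101, 102, 102, 103, 102, 100, 100, 101, 101, 101, 100, 101, 100, 97, 87, 77, 75, 72, 70, 63]
-0.03 [126, 138, 111, 93, 92, 89, 85, 75, 72, 79, 90, 102, 102, 102, 100, 100, 100, 101, 101, 99, 99, 100, 98, 91, 82, 78, 75, 76, 72, 64]
-0.04 [148, 119, 97, 93, 94, 91, 85, 77, 91, 114, 152, 167, 165, 160, 151, 140, 122, 108, 110, 117, 128, 151, 172, 163, 147, 127, 133, 143, 128, 102]
-0.05 [120, 117, 107, 83, 75, 74, 71, 72, 77, 112, 151, 187, 202, 203, 200, 195, 184, 182, 191, 199, 206, 207, 204, 197, 167, 141, 130, 127, 124, 101]
```

Call:
move_arm(increments=[0,0,-25,0,0,0,0,-25,0,0,0,0,-25,0,0,0,0,-20,0,0,0,0,0,0,0,0,0,0,0,0])

```text
time: 33.05
tool_pos: [0.5006, -0.109, 0.1136]
tool_rot: [-0.011, 0.966, 0.081, 0.247]
contact_force: [0.1, 0.2, -0.2]
gripper_width: -0.003
grasp_force: 0.0
```

```bash
python3 -c "
from plant import manip
print(manip.state()['tool_pos'],manip.job_done())"
```

```text
the job is handed in; nothing more can be done
[ 0.5006044  -0.10899068  0.11360916] None
```

The job is handed in at about 33 s: the blank is out of the pan and pushed in under the head, flush along the fence and up against the end stop by the push forces and top-camera brightness checks, with the arm clear; no verdict came back.

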